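# Load a vial carrier and feed it down the chute into the escapement

## Robot

A 6-joint arm with a two-finger parallel gripper is mounted at the origin on a cart in front of the work surface, level with it; the furniture and walls round the work are solid. World frame = base frame: x ahead of the robot, y to its left, z up, the work surface at z = 0. Lengths are in m, angles in rad, forces in N, time in s.
With the tool pointing down it reaches from about 0.35 to 0.95 m from the base axis. Payload 17.4 kg.
Tool frame: the origin (TCP) lies between the finger pads; the fingertips stand 8 mm ahead of it and the grasp point (between the pads) lies 11 mm behind it; z points along the fingers, y is the line along which they close (so a half turn about z gives the same grasp; the last joint's range is limited). The gripper opens to 93 mm and grips with 3 to 60 N. Pads are 15 mm wide; open, the fingers measure 128 mm over their backs; the gripper's body (75 mm by 188 mm) begins 65 mm behind the grasp point.
Start: joints at [1.27, 0.116, 1.442, -0, 1.584, -0.038], TCP at [0.175, 0.652, 0.227] pointing down, gripper open.
Joint ranges: [-2.83, 2.83], [-0.83, 2.19], [0.07, 2.5], [-1.14, 4.28], [0.01, 3], [-2.97, 2.97]. Speed limits (rad/s): [1.89, 1.89, 2.22, 3.14, 3.14, 3.14].

## Interface

Orientations are given as a unit quaternion [w, x, y, z].
In Python, from cell import get_obs, camera, camera_params, finish_job, search_frame gives the robot as it stands.
- The arm moves only by the shell command python3 -m creep 'ROWS' [FORCE]. ROWS is JSON, a list of rows, each a list of 7 numbers: the turn, a rotation vector about the tool's x, y, z as a fraction of full scale, then the shift along the tool's x, y, z as a fraction of full scale, then the opening, from 0 (shut) to 1 (fully open). A call has 1 to 5 rows; each row is the pose to reach, as a shift and turn from the pose commanded when the call began, along the tool's axes at that moment, turning the shorter way round; what a row does not reach only later rows make up. Full scale, the value 1, is 0.15 m for a shift and pi rad for a turn. A row lasts 1/8 s, in which the tool goes at most 62.5 mm and 10.7 degrees, less where a joint would pass 70% of its speed; a pose out of reach is approached as far as the arm can. A call with a number of a shift or a turn outside -1 to 1 is refused whole. A call with a gripper value outside its range is refused whole. The fingers move at their own pace and stop on an object; FORCE is the grip in N (left out, the last holds). Time passes only in rows, so rows that repeat a pose let the fingers close. It gives the time, the measured TCP pose, the force, the opening and the grip force at its end, in the units of the state.
- get_obs(): the state, without advancing time (a new reading comes with each control period).
- camera(name): name is "side" or "top"; returns (picture, depth): 384x512x3 uint8, red, green, blue; 384x512 float32, m along the optical axis (not along the pixel's ray), 0 where there is no reading.
- camera_params(name): a dict with "intrinsics" (3x3 intrinsics, pixels), "k1" (the pictures are not rectified: a ray, as slopes to the right and down, at radius r is drawn at 1 + k1 r^2 times it, then the intrinsics apply), "origin" and "orientation" of the camera in the world. Camera axes: x right, y up, looking along -z (the intrinsics and any distortion apply to the point x, -y, -z); pixel columns grow to the right and rows downward; lengths in m; the calibration is good to about 2 mm. A picture is of the moment at which its call begins. camera_params takes no time and is no camera call.
- finish_job(): hands the job in; it is judged then, once.
Trained networks look in the newest picture that a camera, given by its name, has taken for a name from the list of things; names that differ only in an ending like _2 or _b are one class to them, and where a whole thing is asked for, a point or a joint stands for the part that bears it (a point fixed in the world has none). Each returns a list of dicts, best first, with "p" (0 to 1); they miss things now and then, are a little off and sometimes report something else, mostly with a low value. They report only what shows in the picture. A call takes as long as a camera call. They do not tell look-alikes from the thing itself.
- search_frame(camera, query): "extent" ([left, top, width, height] in pixels, round what is visible of it).
The state is a dict: "time_s": time; "joint_positions": joint angles; "qd": joint speeds; "effort": joint torques, N m; "tcp_pos": TCP position; "tool_rot": TCP orientation; "wrist_force": force on the tool from outside, world axes, zero at the start; "torque": the same for the moment, N m; "grip_width": finger opening in m; "grip_force": force on a finger pad.
Only numpy, scipy, OpenCV 4.12 (cv2) and the standard library are available. Lean on these libraries where they do the work, as an engineer would, in place of code of your own. Each camera call takes 0.05 s, during which the arm holds its last target. There are 200 camera calls.

## Task

Stand the white-capped vial in the orange carrier that waits at the top of the sloped chute, so the code reader has something to read. Then push the loaded carrier down the chute until it rests home against the stop of the blue escapement head, with the brass plunger pressed in and the brass pawl snapped in behind the carrier so that it stays there when you let go. Press gently, with no more than 20 N, so that the clamped head does not shift, and leave the other vials and glassware where they are.

Things in the scene. Friction and masses are not known exactly. Their poses are not given: they have to be found in the camera images.
- chute: Fixed aluminium chute sloped 0.21 rad. Origin on the channel floor's centre line, 53 mm above the bench. +y runs up the slope, z square to the floor, x across (far side +x). Floor from y -115 mm to +135 mm, 47 mm wide between walls 5 mm thick, 12 mm high; below y +35 mm the -x wall is 5 mm high. White code reader at x +42 to +78 mm beside the stop, top 59 mm above the floor.
- chute_low_end (a point): Middle of the chute's low end, on its floor (chute y -115 mm). The blue escapement head is clamped above it wherever it was last set: its stop, a block 40 mm wide and 24 mm high across the channel, stands there; its black rubber pad lies anywhere from 30 to 54 mm up the slope from this point. The setting is not measured: find the stop by feel.
- carrier: Loose orange block in the chute, 44x44 mm, 30 mm high, 0.18 to 0.29 kg. Origin: centre of its underside; z up, y up the slope. Central round bore 30.5 mm wide, 22 mm deep (floor 8 mm above the underside), chamfered. Friction holds it on the slope. Push on the middle of its +y face, fingertips 15 to 20 mm above the channel floor (clear of walls and pawl): 2 N slides it, about 5 N passes the pawl.
- vial_white_center (a point): Glass vial with a white cap, upright on the bench, 27 mm wide, 61 mm high. Point: its centre, 30.5 mm above its underside; z is its axis. Grip the glass (up to 50 mm above the underside; the cap gives no hold), best with the fingertips 22 mm or more above its underside, to stay clear of the carrier. Seated, its underside is 8 mm above the carrier's.
- plunger (a joint): Brass spring plunger in the middle of the stop pad, 12 mm above the floor; it triggers the reader. 0 = out, 5 mm proud of the pad; 0.005 m = level with the pad. 1.5 N to start, 3.3 N when level; then the carrier meets the rubber pad, which gives 4 N per mm for 3 mm and then is rigid. About 9 N of push in all latches it; it then reads 0.004 to 0.005.
- pawl (a joint): Brass back-check pawl on the -x side of the escapement head, 7 to 12 mm above the floor. 0 = swung in, tip 6 mm into the channel; about 0.12 rad while the carrier passes; then a spring snaps it back behind the carrier's +y face, as the carrier meets the rubber pad. If it has not snapped in, the plunger pushes the carrier back.
- vial_black_a_center (a point): Glass vial with a black cap, 27 mm across, 61 mm high, not wanted. Point: its centre, 30.5 mm up.
- vial_black_b_center (a point): Another glass vial with a black cap, 27 mm across, 61 mm high, not wanted. Point: its centre, 30.5 mm up.
- beaker_center (a point): Glass beaker behind the chute, 54 mm across, 69 mm high, not wanted. Point: its centre, half-way up.
- small_bottle_center (a point): White-capped small bottle behind the chute, 42 mm across, 85 mm high, not wanted. Point: its centre, half-way up.
Things that resemble listed ones, but are neither listed nor needed, are in the scene too. There is more than one size of the carrier; the one meant has the size given above. What is shaped like the part that bears vial_white_center but pink is not meant.

How it is judged:
By the outcome, as a careful person would: the job done as asked, in the order asked, and still so for the second after the job is handed in, with the robot touching nothing.
It also fails if it takes over 58 s, if anything falls off the work surface, if the arm or the gripper's body presses on something with over 40 N, if the wrist force passes 120 N, or if a joint passes its speed limit or range.

## Working session

There is one attempt and no reset: what is moved stays moved. The work goes in short steps, Python scripts to look and compute and a shell command to move; the robot and the scene stay as the last step left them, time stands still between calls to the robot, and variables do not carry over. Pictures are saved under pics/ and viewed, at most 10 in all, crops included, and the job is handed in when it is done.

```bash
ls; mkdir -p pics
cat > h.py <<'E'
import numpy as np, cv2
from cell import *
from scipy.spatial.transform import Rotation as R
def rot(q): return R.from_quat([q[1],q[2],q[3],q[0]]).as_matrix()
def cloud(name,depth):
    p=camera_params(name);K=np.array(p["intrinsics"]);h,w=depth.shape
    u,v=np.meshgrid(np.arange(w),np.arange(h))
    xd=(u-K[0,2])/K[0,0];yd=(v-K[1,2])/K[1,1];x,y=xd.copy(),yd.copy()
    for _ in range(15):
        s=1+p["k1"]*(x*x+y*y);x,y=xd/s,yd/s
    P=np.stack([x*depth,-y*depth,-depth],-1)
    return P@rot(p["orientation"]).T+np.array(p["origin"])
def project(name,X):
    p=camera_params(name);K=np.array(p["intrinsics"]);c=(np.atleast_2d(X)-np.array(p["origin"]))@rot(p["orientation"])
    x,y=c[:,0]/-c[:,2],-c[:,1]/-c[:,2];s=1+p["k1"]*(x*x+y*y)
    return np.stack([K[0,0]*x*s+K[0,2],K[1,1]*y*s+K[1,2]],-1)
E
python3 - <<'E'
from h import *
im={}
for n in("side","top"):
    c,d=camera(n);np.savez(f"{n}0.npz",c=c,d=d,P=cloud(n,d));im[n]=c
    print(n,camera_params(n)["origin"],np.round(rot(camera_params(n)["orientation"])[:,2],2))
    for q in("carrier","vial_white_center","chute","plunger","pawl","vial_black_a_center"):
        for r in search_frame(n,q)[:4]: print(q,np.round(r["p"],2),np.round(r["extent"]))
    cv2.imwrite(f"pics/{n}0.png",cv2.resize(c[...,::-1],(800,600)))
o=get_obs();print(o)
E
```

```text
pics
side [ 0.56471927 -0.62310412  0.45023068] [ 0.05 -0.91  0.41]
carrier 0.7 [256. 153.  17.  21.]
carrier 0.42 [221. 219.  12.  34.]
vial_white_center 0.86 [212. 241.  11.  32.]
vial_white_center 0.81 [202. 199.  12.  30.]
chute 0.95 [229. 153.  56.  67.]
pawl 0.25 [255. 157.  20.  19.]
vial_black_a_center 0.75 [221. 219.   9.  33.]
top [0.41863654 0.20892685 0.90554631] [-0.09 -0.01  1.  ]
carrier 0.93 [187. 161.  24.  24.]
carrier 0.71 [127. 188.  13.  20.]
vial_white_center 0.44 [339. 201.  15.   6.]
vial_white_center 0.42 [271. 221.  13.  12.]
chute 0.73 [158. 148. 113.  63.]
vial_black_a_center 0.43 [305. 198.  15.  14.]
{'time_s': 0.7, 'joint_positions': array([ 1.27018073e+00,  1.16002440e-01,  1.44160648e+00, -2.70506279e-05,
        1.58398483e+00, -3.77899732e-02]), 'qd': array([-0.00085821,  0.00031806, -0.00163965, -0.00045412,  0.0006221 ,
        0.00171193]), 'effort': array([ 5.26082895e-04, -7.20863271e+01, -6.22685766e+01,  7.79618556e-02,
        1.86009204e-02,  2.49249547e-05]), 'tcp_pos': array([0.17538387, 0.65182484, 0.22664046]), 'tool_rot': array([ 1.32389312e-05,  1.31035078e-01,  9.91377732e-01, -2.81637199e-06]), 'wrist_force': array([ 0.86867867, -0.51676785, -0.44913817]), 'torque': array([ 0.04719713, -0.01129448,  0.04870204]), 'grip_force': 0.0, 'grip_width': 0.09276537962380497}
```

Run:
```python
from h import *
a=np.load("top0.npz")["c"][110:260,100:380];b=np.load("side0.npz")["c"][120:300,170:350]
A=cv2.resize(a,(784,420),interpolation=cv2.INTER_CUBIC)
cv2.imwrite("pics/topc.png",A[...,::-1])
cv2.imwrite("pics/sidec.png",cv2.resize(b,(600,600),interpolation=cv2.INTER_CUBIC)[...,::-1])
```

```text
(no output)
```

View pics/topc.png

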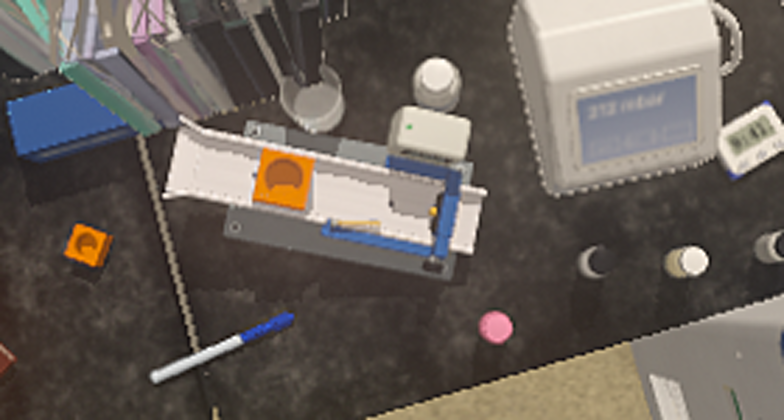

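View pics/sidec.png

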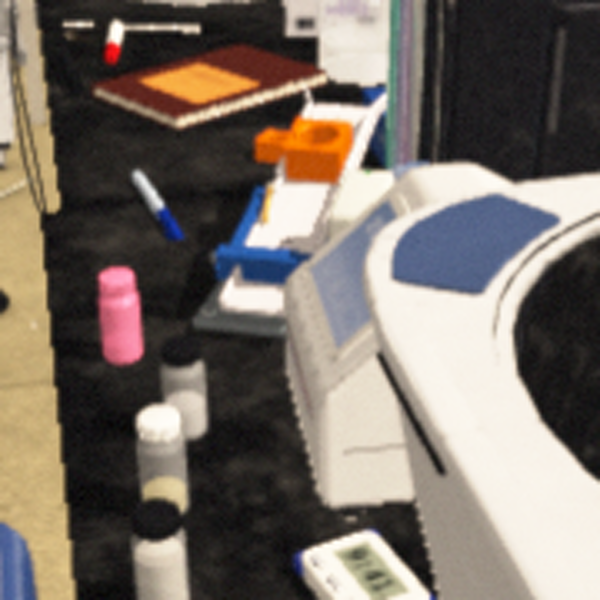

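The top view shows the chute with its high end on the left (crop px ~180,170) and the escapement on the right. The big carrier is at crop (285,178), the white-capped vial at (690,262) between two black caps at (597,262) and (770,246), and the pink one at (495,327). The side view agrees. Next I'll compute positions.

Run:
```python
from h import *
z=np.load("top0.npz");c=z["c"];d=z["d"];P=z["P"]
def at(u,v,k=2): 
    q=P[v-k:v+k+1,u-k:u+k+1].reshape(-1,3);q=q[q[:,2]>-.1];return np.round(np.median(q,0),4)
for n,u,v in(("white",346,204),("blk1",313,203),("blk2",375,198),("pink",277,227),("bench",250,240),("bench2",330,225),("floorhi",180,175),("floormid",225,183),("low",267,196),("reader",252,157)): print(n,at(u,v))
hsv=cv2.cvtColor(c,cv2.COLOR_RGB2HSV)
m=(hsv[...,0]>5)&(hsv[...,0]<20)&(hsv[...,1]>190)&(hsv[...,2]>120)
m[:,:180]=0;m[:150]=0;m[215:]=0;m[:,225:]=0
q=P[m];zt=np.percentile(q[:,2],90);print("carrier n",len(q),"z pct",np.percentile(q[:,2],[5,50,95]))
hull=cv2.minAreaRect(np.argwhere(m)[:,::-1].astype(np.float32));print(hull)
print("hull ctr pt extents",q.min(0),q.max(0),q.mean(0))
# chute bright points
w=(hsv[...,1]<50)&(hsv[...,2]>150)
w[:,:158]=0;w[:,275:]=0;w[:148]=0;w[205:]=0
q=P[w];q=q[(q[:,2]>.02)&(q[:,2]<.11)]
# ransac plane
best=None;rng=np.random.default_rng(0)
for _ in range(500):
    s=q[rng.choice(len(q),3,False)];n=np.cross(s[1]-s[0],s[2]-s[0]);l=np.linalg.norm(n)
    if l<1e-6: continue
    n/=l;n*=np.sign(n[2])
    if abs(np.arccos(n[2])-.21)>.06: continue
    i=np.abs((q-s[0])@n)<.003
    if best is None or i.sum()>best.sum(): best=i
f=q[best];ctr=f.mean(0);n=np.linalg.svd(f-ctr)[2][2];n*=np.sign(n[2])
print("plane",len(q),len(f),ctr,n,np.arccos(n[2]),"yaw of up slope",np.arctan2(-n[1],-n[0]))
rect=cv2.minAreaRect((f[:,:2]*1000).astype(np.float32));print(rect)
# caps
for n,u,v in(("white",346,204),("blk1",313,203),("blk2",375,198),("pink",277,227)):
    b=P[v-12:v+13,u-12:u+13].reshape(-1,3);b=b[(b[:,2]>.052)&(b[:,2]<.075)];print(n,len(b),b.mean(0).round(4),(b.min(0)+b.max(0)).round(4)/2,np.ptp(b,0).round(3))
```

```text
white [ 0.4468 -0.014   0.0609]
blk1 [0.451  0.0654 0.0607]
blk2 [ 0.4604 -0.0919  0.0445]
pink [0.3956 0.1532 0.0599]
bench [ 0.3624  0.219  -0.0006]
bench2 [ 0.3959  0.0132 -0.0007]
floorhi [0.5239 0.3818 0.0753]
floormid [0.5047 0.2765 0.0515]
low [0.4721 0.1743 0.03  ]
reader [0.5584 0.2093 0.1007]
carrier n 235 z pct [0.07148476 0.0923514  0.09946951]
((200.6829071044922, 173.64633178710938), (18.229032516479492, 18.438562393188477), 12.094758033752441)
hull ctr pt extents [0.41863654 0.20892685 0.06221625] [0.55039921 0.35490163 0.90554631] [0.52149231 0.32918709 0.09685678]
plane 2494 1546 [0.51905446 0.29969848 0.05732776] [-0.0232152  -0.20577344  0.97832425] 0.2085881456423171 yaw of up slope 1.4584521458826425
((538.5748901367188, 291.73675537109375), (266.66717529296875, 104.65926361083984), 79.32818603515625)
white 86 [ 0.4499 -0.0176  0.0597] [ 0.45035 -0.01845  0.0578 ] [0.022 0.023 0.012]
blk1 75 [0.4523 0.0618 0.0596] [0.4523  0.0612  0.05845] [0.022 0.022 0.012]
blk2 85 [ 0.4607 -0.103   0.0596] [ 0.4606  -0.10385  0.05825] [0.022 0.022 0.011]
pink 80 [0.3966 0.1521 0.0597] [0.3968 0.152  0.0603] [0.022 0.022 0.007]
```

```bash
cat >> h.py <<'E'
def chute_T(x,y,yaw):
    # origin pos & frame: +y up the slope
    u=np.array([np.cos(yaw)*np.cos(.21),np.sin(yaw)*np.cos(.21),np.sin(.21)])
    xa=np.array([np.sin(yaw),-np.cos(yaw),0]);return np.array([x,y,.053]),np.stack([xa,u,np.cross(xa,u)],1)
E
python3 - <<'E'
from h import *
from scipy.optimize import minimize
z=np.load("top0.npz");c=z["c"];hsv=cv2.cvtColor(c,cv2.COLOR_RGB2HSV)
S=4
w=((hsv[...,1]<60)&(hsv[...,2]>135)).astype(np.uint8)
x0,y0,x1,y1=150,140,285,215
og=((hsv[...,0]>3)&(hsv[...,0]<22)&(hsv[...,1]>170)&(hsv[...,2]>90)).astype(np.uint8)
big=cv2.resize(c[y0:y1,x0:x1],None,fx=5,fy=5,interpolation=cv2.INTER_CUBIC)
g=cv2.GaussianBlur(cv2.cvtColor(big,cv2.COLOR_RGB2GRAY).astype(np.float32),(0,0),3)
# gradient-edge score for wall-top outer edges & inner edges & ends (signed: inside bright)
def score(p):
    o,M=chute_T(*p);s=0
    def line(a,b,inw):
        t=np.linspace(0,1,120)[:,None];A=a+(b-a)*t
        out=[]
        for k in(+.004,-.004):
            uv=(project("top",(A+k*inw)@M.T+o)-[x0,y0])*5+2
            out.append(cv2.remap(g,uv[:,0].astype(np.float32)[None],uv[:,1].astype(np.float32)[None],1)[0])
        return (out[0]-out[1]).clip(-40,60).sum()
    V=np.array
    s+=line(V([.0285,.0,.012]),V([.0285,.135,.012]),V([-1,0,0]))
    s+=line(V([-.0285,.04,.012]),V([-.0285,.135,.012]),V([1,0,0]))
    s+=line(V([-.022,.135,0]),V([.022,.135,0]),V([0,-1,0]))
    s+=line(V([-.022,-.115,0]),V([.022,-.115,0]),V([0,1,0]))
    return -s
best=None
for yaw in np.radians(np.arange(70,84,2)):
  for x in np.arange(.485,.525,.006):
    for y in np.arange(.25,.3,.006):
      v=score((x,y,yaw))
      if best is None or v<best[0]: best=(v,(x,y,yaw))
r=minimize(score,best[1],method="Nelder-Mead",options=dict(initial_simplex=[np.array(best[1])+d for d in([0,0,0],[.004,0,0],[0,.004,0],[0,0,.03])]))
print(best,r.x,np.degrees(r.x[2]),r.fun)
o,M=chute_T(*r.x)
P=z["P"];q=(P[og>0]-o)@M;k=(np.abs(q[:,0])<.04)&(np.abs(q[:,1])<.14)&(q[:,2]>.0);q=q[k]
t=q[q[:,2]>.026];print("carrier top",len(t),np.percentile(t,[3,50,97],0).round(4))
wq=(P[w>0]-o)@M
for a,b in((.04,.135),(-.1,-.02)):
  f=wq[(np.abs(wq[:,0])<.018)&(wq[:,1]>a)&(wq[:,1]<b)];print("floor z",len(f),np.median(f[:,2]),np.percentile(f[:,2],[10,90]))
def dl(pts,col):
    uv=((project("top",np.array(pts)@M.T+o)-[x0,y0])*5+2).astype(np.int32);cv2.polylines(big,[uv],True,col,1)
dl([[.0285,-.115,.012],[.0285,.135,.012],[-.0285,.135,.012],[-.0285,.035,.012],[-.0285,.035,.005],[-.0285,-.115,.005]],(0,255,0))
dl([[-.0235,-.115,0],[-.0235,.135,0],[.0235,.135,0],[.0235,-.115,0]],(255,0,0))
cy=np.median(t[:,1]);dl([[a,cy+b,.03] for a,b in((-.022,-.022),(.022,-.022),(.022,.022),(-.022,.022))],(0,0,255))
cv2.imwrite("pics/fit.png",big[...,::-1])
E
```

```text
Traceback (most recent call last):
  File "h.py", line 14, in project
    p=camera_params(name);K=np.array(p["intrinsics"]);c=(np.atleast_2d(X)-np.array(p["origin"]))@rot(p["orientation"])
ValueError: time passes only in moves, steps and waits
```

```bash
sed -i 's/^from scipy.spatial/import functools\ncamera_params=functools.lru_cache(None)(camera_params)\nfrom scipy.spatial/' h.py
cat > fit.py <<'E'
from h import *
from scipy.optimize import minimize
z=np.load("top0.npz");c=z["c"];hsv=cv2.cvtColor(c,cv2.COLOR_RGB2HSV)
w=((hsv[...,1]<60)&(hsv[...,2]>135)).astype(np.uint8)
x0,y0,x1,y1=150,140,285,215
og=((hsv[...,0]>3)&(hsv[...,0]<22)&(hsv[...,1]>170)&(hsv[...,2]>90)).astype(np.uint8)
big=cv2.resize(c[y0:y1,x0:x1],None,fx=5,fy=5,interpolation=cv2.INTER_CUBIC)
g=cv2.GaussianBlur(cv2.cvtColor(big,cv2.COLOR_RGB2GRAY).astype(np.float32),(0,0),3)
V=np.array
def score(p):
    o,M=chute_T(*p)
    def line(a,b,inw):
        A=a+(b-a)*np.linspace(0,1,60)[:,None];out=[]
        for k in(+.004,-.004):
            uv=(project("top",(A+k*inw)@M.T+o)-[x0,y0])*5+2
            out.append(cv2.remap(g,uv[:,0].astype(np.float32)[None],uv[:,1].astype(np.float32)[None],1)[0])
        return (out[0]-out[1]).clip(-40,60).sum()
    return -(line(V([.0285,.0,.012]),V([.0285,.135,.012]),V([-1,0,0]))+line(V([-.0285,.04,.012]),V([-.0285,.135,.012]),V([1,0,0]))
    +line(V([-.022,.135,0]),V([.022,.135,0]),V([0,-1,0]))+line(V([-.022,-.115,0]),V([.022,-.115,0]),V([0,1,0])))
best=min((score((x,y,a)),(x,y,a)) for a in np.radians(np.arange(70,84,2)) for x in np.arange(.485,.525,.006) for y in np.arange(.25,.3,.006))
r=minimize(score,best[1],method="Nelder-Mead",options=dict(initial_simplex=[V(best[1])+d for d in([0,0,0],[.004,0,0],[0,.004,0],[0,0,.03])]))
print(best,r.x,np.degrees(r.x[2]),r.fun)
o,M=chute_T(*r.x)
P=z["P"];q=(P[og>0]-o)@M;q=q[(np.abs(q[:,0])<.04)&(np.abs(q[:,1])<.14)&(q[:,2]>0)]
t=q[q[:,2]>.026];print("carrier top",len(t),np.percentile(t,[3,50,97],0).round(4))
wq=(P[w>0]-o)@M
for a,b in((.085,.13),(-.02,.03),(-.115,-.1)):
  f=wq[(np.abs(wq[:,0])<.018)&(wq[:,1]>a)&(wq[:,1]<b)];print("floor z",len(f),np.percentile(f[:,2],[10,50,90]).round(4))
def dl(pts,col):
    uv=((project("top",V(pts)@M.T+o)-[x0,y0])*5+2).astype(np.int32);cv2.polylines(big,[uv],True,col,1)
dl([[.0285,-.115,.012],[.0285,.135,.012],[-.0285,.135,.012],[-.0285,.035,.012],[-.0285,.035,.005],[-.0285,-.115,.005]],(0,255,0))
dl([[-.0235,-.115,0],[-.0235,.135,0],[.0235,.135,0],[.0235,-.115,0]],(255,0,0))
cy=(np.percentile(t[:,1],3)+np.percentile(t[:,1],97))/2;dl([[a,cy+b,.03] for a,b in((-.022,-.022),(.022,-.022),(.022,.022),(-.022,.022))],(0,0,255))
cv2.imwrite("pics/fit.png",big[...,::-1])
E
python3 fit.py
```

```text
(np.float32(-9745.092), (np.float64(0.515), np.float64(0.274), np.float64(1.3962634015954636))) [0.51307923 0.2726264  1.36966141] 78.4758183698231 -10040.8076171875
carrier top 183 [[-0.0207  0.0441  0.0262]
 [-0.0039  0.0656  0.0285]
 [ 0.0197  0.0859  0.0312]]
floor z 275 [-0.0034 -0.0017  0.0005]
floor z 296 [-0.0032 -0.0014  0.0004]
floor z 72 [-0.0033 -0.0018 -0.0003]
```

View pics/fit.png

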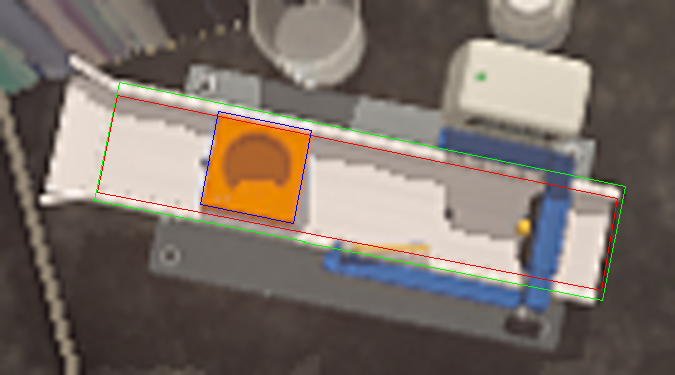

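The fit overlay lines up with the chute (walls from px 100–620) and the carrier (blue square at 255,165). Carrier centre is at chute y ≈ +64.5 mm. Now a helper to turn targets into move numbers, plus a clearance check.

```bash
cat >> h.py <<'E'
CH=(0.5131,0.2726,1.3697)
def delta(tp,tR):
    o=get_obs();Rm=rot(o["tool_rot"])
    s=Rm.T@(np.array(tp)-o["tcp_pos"])/.15
    t=R.from_matrix(Rm.T@tR).as_rotvec()/np.pi
    return np.round(t,4),np.round(s,4)
def tool(tilt,yaw=CH[2]):
    # tool y up the slope direction, z down
    y=np.array([np.cos(yaw)*np.cos(tilt),np.sin(yaw)*np.cos(tilt),np.sin(tilt)]);x=-np.array([np.sin(yaw),-np.cos(yaw),0])
    return np.stack([x,y,np.cross(x,y)],1)
E
python3 - <<'E'
from h import *
print(tool(0).round(3)); print(delta([.450,-.018,.16],tool(0)))
o,M=chute_T(*CH);print("carrier top ctr",o+M@[0,.0645,.03], "TCP seat", o+M@[0,.0645,.008+.031])
for n in("top","side"):
    P=np.load(n+"0.npz")["P"].reshape(-1,3)
    P=P[(P[:,2]<.7)]
    for y0 in np.arange(-.15,.5,.05):
        q=P[(P[:,1]>y0)&(P[:,1]<y0+.05)&(P[:,2]>.13)&(P[:,0]>.2)&(P[:,0]<.8)]
        if len(q): print(n,round(y0,2),"minx",np.percentile(q[:,0],2).round(3),"maxz",q[:,2].max().round(3))
E
```

```text
[[-0.98  0.2   0.  ]
 [ 0.2   0.98  0.  ]
 [-0.    0.   -1.  ]]
(array([-0.    ,  0.    , -0.0196]), array([-2.9281, -3.8365,  0.4444]))
carrier top ctr [0.52445127 0.32828399 0.09578659] TCP seat [0.52407653 0.32644565 0.10458887]
top -0.15 minx 0.577 maxz 0.427
top -0.1 minx 0.643 maxz 0.56
top -0.05 minx 0.589 maxz 0.581
top 0.0 minx 0.579 maxz 0.598
top 0.05 minx 0.574 maxz 0.604
top 0.1 minx 0.584 maxz 0.562
top 0.15 minx 0.618 maxz 0.54
top 0.2 minx 0.641 maxz 0.451
top 0.25 minx 0.626 maxz 0.25
top 0.3 minx 0.613 maxz 0.304
top 0.35 minx 0.602 maxz 0.438
top 0.4 minx 0.59 maxz 0.481
top 0.45 minx 0.584 maxz 0.512
side -0.15 minx 0.608 maxz 0.449
side -0.1 minx 0.666 maxz 0.462
side -0.05 minx 0.643 maxz 0.463
side 0.0 minx 0.634 maxz 0.464
side 0.05 minx 0.573 maxz 0.443
side 0.1 minx 0.617 maxz 0.455
side 0.15 minx 0.616 maxz 0.45
side 0.25 minx 0.629 maxz 0.25
side 0.3 minx 0.616 maxz 0.305
side 0.35 minx 0.6 maxz 0.443
side 0.4 minx 0.588 maxz 0.288
side 0.45 minx 0.201 maxz 0.487
```

```bash
python3 -m creep '[[0,0,-0.083,-0.76,-1,0,0.55],[0,0,-0.083,-0.76,-1,0,0.55],[0,0,-0.083,-0.76,-1,0,0.55],[0,0,-0.083,-0.76,-1,0,0.55]]' 15
python3 -m creep '[[0,0,0,-0.4,-1,0,0.55],[0,0,0,-0.4,-1,0,0.55],[0,0,0,-0.4,-1,0,0.55],[0,0,0,-0.4,-1,0,0.55]]'
python3 -c "
from h import *
print(delta([.450,-.018,.12],tool(0,np.pi/2)))"
```

```text
time_s: 1.2
tcp_pos: [0.2477, 0.4749, 0.2275]
tool_rot: [0.001, 0.002, 1.0, 0.001]
wrist_force: [0.2, -0.0, -0.4]
grip_width: 0.0572
grip_force: 0.0
time_s: 1.7
tcp_pos: [0.3069, 0.3264, 0.2271]
tool_rot: [0.0, 0.002, 1.0, 0.0]
wrist_force: [0.7, -0.4, -0.2]
grip_width: 0.0515
grip_force: 0.0
(array([ 0.0002,  0.0003, -0.0014]), array([-0.9637, -2.292 ,  0.7133]))
```

```bash
python3 -m creep '[[0,0,-0.001,-0.42,-1,0,0.55],[0,0,-0.001,-0.42,-1,0,0.55],[0,0,-0.001,-0.42,-1,0,0.55],[0,0,-0.001,-0.42,-1,0,0.55]]'
python3 -m creep '[[0,0,0,-0.42,-1,0.3,0.55],[0,0,0,-0.42,-1,0.3,0.55],[0,0,0,-0.42,-1,0.3,0.55],[0,0,0,-0.42,-1,0.3,0.55]]'
python3 -m creep '[[0,0,0,-0.12,-0.292,0.413,0.55],[0,0,0,-0.12,-0.292,0.413,0.55],[0,0,0,-0.12,-0.292,0.413,0.55]]'
python3 - <<'E'
from h import *
print(delta([.450,-.018,.031],tool(0,np.pi/2)))
for n in("side","top"):
    c,d=camera(n);np.savez(f"{n}1.npz",c=c,d=d,P=cloud(n,d))
    P=cloud(n,d)
    for q in search_frame(n,"vial_white_center")[:3]: print(n,q)
    if n=="side": cv2.imwrite("pics/side1.png",cv2.resize(c[180:300,170:290],(600,600),interpolation=2)[...,::-1])
E
```

```text
time_s: 2.2
tcp_pos: [0.3697, 0.1765, 0.2268]
tool_rot: [0.0, 0.001, 1.0, 0.0]
wrist_force: [-0.8, 0.7, 0.8]
grip_width: 0.0511
grip_force: 0.0
time_s: 2.7
tcp_pos: [0.4327, 0.0267, 0.1805]
tool_rot: [-0.001, 0.0, 1.0, 0.0]
wrist_force: [-0.1, 0.7, 0.4]
grip_width: 0.0511
grip_force: 0.0
time_s: 3.08
tcp_pos: [0.4501, -0.0155, 0.1196]
tool_rot: [-0.001, -0.001, 1.0, 0.0]
wrist_force: [-0.5, 1.0, 0.1]
grip_width: 0.0513
grip_force: 0.0
(array([ 0.0002, -0.0004,  0.0005]), array([ 2.000e-04, -1.720e-02,  5.908e-01]))
side {'extent': [210.3, 241.6, 14.1, 31.2], 'p': 0.87}
side {'extent': [200.0, 200.8, 7.5, 28.1], 'p': 0.68}
```

View pics/side1.png

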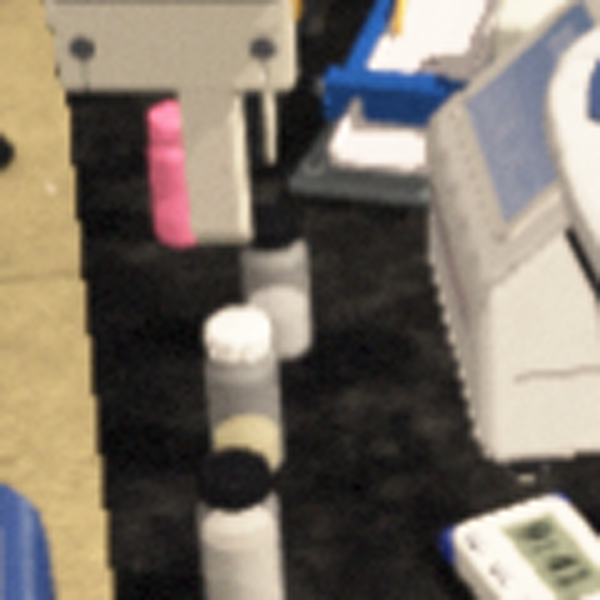

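The side view shows the gripper finger (crop 180–250, bottom at 240) above the white-capped vial (cap at 237,335). Checking the x estimate against the side camera.

Run:
```python
from h import *
P=np.load("side1.npz")["P"];c=np.load("side1.npz")["c"]
print(project("side",[[.45,-.018,.058],[.46,-.018,.058],[.4501,-.0155,.1116]]), "tip TCP")
# glass & cap cols: white cap threshold
m=(c[236:255,205:230].min(-1)>150);v,u=np.nonzero(m);print("cap cols",np.percentile(u+205,[2,50,98]),"rows",np.percentile(v+236,[2,98]))
q=P[236:255,205:230][m];q=q[(q[:,2]>.045)&(q[:,2]<.075)];print(np.median(q,0),(q.min(0)+q.max(0))/2)
# finger cols at rows ~ tip
f=c[225,195:225];print(f.min(-1))
```

```text
[[217.86036278 245.58832461]
 [223.2923264  245.63460283]
 [216.05304318 219.24024891]] tip TCP
cap cols [212. 221. 229.] rows [237.68 254.  ]
[ 0.45149091 -0.02522305  0.06050117] [ 0.44945911 -0.02010792  0.05507968]
[ 24  19  23  20  24  36  76  91  94  98 108 119 136 152 152 157 156 154
 154 154 155 156 163 187 174  94  36  27  29  27]
```

```bash
python3 -m creep '[[0,0,0,0,-0.015,0.3,0.55],[0,0,0,0,-0.017,0.45,0.55],[0,0,0,0,-0.017,0.59,0.55],[0,0,0,0,-0.017,0.59,0.55]]'
python3 -m creep '[[0,0,0,0,0,0,0.1],[0,0,0,0,0,0,0.1],[0,0,0,0,0,0,0.1],[0,0,0,0,0,0,0.1]]' 15
```

```text
time_s: 3.78
tcp_pos: [0.4497, -0.0186, 0.0309]
tool_rot: [-0.001, -0.001, 1.0, 0.0]
wrist_force: [-0.3, 0.5, 0.7]
grip_width: 0.0513
grip_force: 0.0
time_s: 4.28
tcp_pos: [0.4505, -0.0191, 0.0319]
tool_rot: [0.001, -0.001, 1.0, 0.0]
wrist_force: [-1.0, 0.0, 6.4]
grip_width: 0.0265
grip_force: 15.0
```

```bash
python3 -m creep '[[0,0,0,0,0,-0.1,0.1],[0,0,0,0,0,-0.5,0.1],[0,0,0,0,0,-0.85,0.1],[0,0,0,0,0,-1,0.1],[0,0,0,0,0,-1,0.1]]' 15
python3 - <<'E'
from h import *
for n in("side",):
    c,d=camera(n);np.savez(f"{n}2.npz",c=c,d=d,P=cloud(n,d))
    uv=project(n,get_obs()["tcp_pos"])[0].astype(int);print(uv)
    cv2.imwrite("pics/side2.png",cv2.resize(c[uv[1]-50:uv[1]+70,uv[0]-60:uv[0]+60],(600,600),interpolation=2)[...,::-1])
o,M=chute_T(*CH);a=np.array
RT=tool(.21)@R.from_rotvec([0,0,-(np.pi/2-CH[2])]).as_matrix()
print(RT.round(3),RT[:,2]+M[:,2])
for h in(.11,.039): print(h,o+M@[0,.0645,h],delta(o+M@[0,.0645,h],RT))
E
```

```text
time_s: 4.9
tcp_pos: [0.4506, -0.0192, 0.1835]
tool_rot: [0.002, -0.001, 1.0, -0.0]
wrist_force: [-0.3, 0.9, -0.8]
grip_width: 0.0263
grip_force: 15.0
[212 184]
[[-0.999 -0.004  0.042]
 [ 0.004  0.979  0.204]
 [-0.042  0.204 -0.978]] [0. 0. 0.]
0.11 [0.52112019 0.31194326 0.17402906] (array([-0.0655, -0.0131,  0.0004]), array([-0.4756,  2.207 ,  0.051 ]))
0.039 [0.52407653 0.32644565 0.10458887] (array([-0.0655, -0.0131,  0.0004]), array([-0.495 ,  2.3037,  0.514 ]))
```

View pics/side2.png

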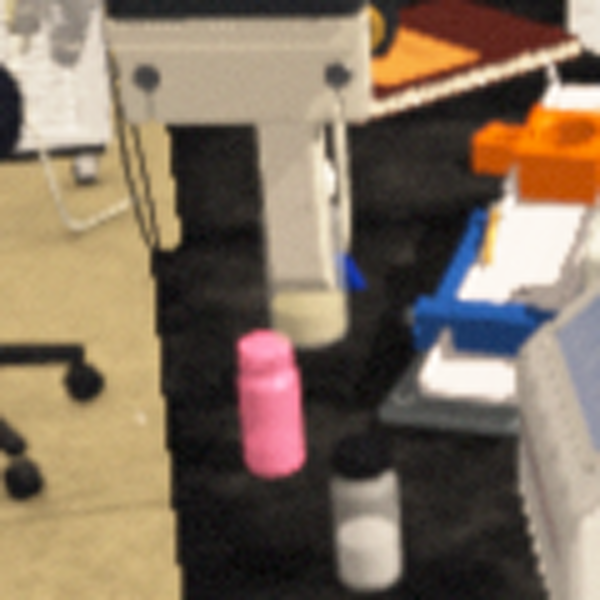

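```bash
python3 -m creep '[[0,0,0,-0.05,0.35,0,0.1],[0,0,0,-0.1,0.75,0,0.1],[0,0,0,-0.1,1,0,0.1],[0,0,0,-0.1,1,0,0.1]]' 15
python3 -m creep '[[-0.03,-0.006,0,-0.1,0.35,-0.1,0.1],[-0.0655,-0.013,0,-0.25,0.75,-0.1,0.1],[-0.0655,-0.013,0,-0.36,1,-0.1,0.1],[-0.0655,-0.013,0,-0.36,1,-0.1,0.1]]'
cat > d.py <<'E'
from h import *
import sys
o,M=chute_T(*CH)
RT=tool(.21)@R.from_rotvec([0,0,-(np.pi/2-CH[2])]).as_matrix()
ob=get_obs();print("chute pos",((ob["tcp_pos"]-o)@M).round(4),"F chute",(ob["wrist_force"]@M).round(1))
if len(sys.argv)>1: print(delta(o+M@np.array(list(map(float,sys.argv[1:4]))),RT))
E
python3 d.py 0 .0645 .08
```

```text
time_s: 5.45
tcp_pos: [0.4641, 0.1327, 0.1795]
tool_rot: [-0.001, -0.002, 1.0, -0.0]
wrist_force: [0.5, -0.6, -0.0]
grip_width: 0.026
grip_force: 15.0
time_s: 5.95
tcp_pos: [0.519, 0.2815, 0.1944]
tool_rot: [0.019, -0.001, 0.995, 0.102]
wrist_force: [0.6, -0.7, -0.2]
grip_width: 0.0266
grip_force: 15.0
chute pos [0.004  0.0392 0.1362] F chute [ 0.8 -0.6 -0.1]
(array([-0.0003, -0.0012,  0.0005]), array([-0.0093,  0.1711,  0.3747]))
```

```bash
python3 -m creep '[[0,-0.001,0,-0.009,0.17,0.2,0.1],[0,-0.001,0,-0.009,0.17,0.36,0.1],[0,-0.001,0,-0.009,0.17,0.36,0.1]]' 15
python3 d.py 0 .0645 .08
python3 - <<'E'
from h import *
c,d=camera("side");np.savez("side3.npz",c=c,d=d,P=cloud("side",d))
uv=project("side",get_obs()["tcp_pos"])[0].astype(int)
cv2.imwrite("pics/side3.png",cv2.resize(c[uv[1]-25:uv[1]+35,uv[0]-30:uv[0]+30],(600,600),interpolation=2)[...,::-1])
E
```

```text
time_s: 6.32
tcp_pos: [0.5212, 0.3155, 0.1462]
tool_rot: [0.02, -0.0, 0.995, 0.102]
wrist_force: [0.5, -0.2, 0.3]
grip_width: 0.0263
grip_force: 15.0
chute pos [-0.0006  0.0622  0.082 ] F chute [ 0.5 -0.   0.3]
(array([-0.0007, -0.0005,  0.    ]), array([-0.0072,  0.0145,  0.0133]))
```

View pics/side3.png

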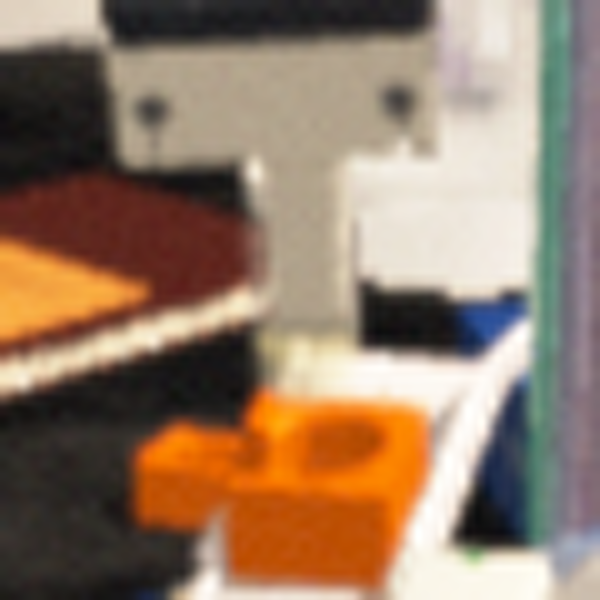

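The side view shows the vial (crop 265–345, bottom ~370) above the carrier, with the bore ellipse at (342,445). I'll compare these with the projections.

Run:
```python
from h import *
o,M=chute_T(*CH)
ob=get_obs();uv=project("side",[[.5212,.3155,.1462]])[0].astype(int)
f=lambda p:((project("side",np.array(p)@M.T+o)-uv+[30,25])*10).round(0)
print("bore",f([[0,.0645,.03],[0.01,.0645,.03],[0,.0745,.03]]))
print("carrier corners",f([[-.022,.0425,.03],[.022,.0425,.03],[.022,.0865,.03],[-.022,.0865,.03],[-.022,.0425,0],[.022,.0425,0]]))
t=np.array([-.0006,.0622,.082])
print("vial bottom",f([t-[0,0,.032],t-[.0135,0,.032],t+[.0135,0,-.032]]),"fingertips front",f([t+[-.0075,-.03,-.008],t+[.0075,-.03,-.008]]))
```

```text
bore [[320. 426.]
 [358. 428.]
 [329. 405.]]
carrier corners [[216. 466.]
 [385. 478.]
 [421. 386.]
 [258. 376.]
 [226. 564.]
 [392. 576.]]
vial bottom [[311. 364.]
 [259. 361.]
 [362. 367.]] fingertips front [[246. 342.]
 [306. 345.]]
```

Run:
```python
from h import *
o,M=chute_T(*CH)
uv=project("side",[[.5212,.3155,.1462]])[0].astype(int)
z=np.load("side3.npz");c=z["c"];Q=(z["P"]-o)@M
# finger pixels: crop rows 200-320, cols 275-345
r=slice(uv[1]-25+20,uv[1]-25+33);k=slice(uv[0]-30+20,uv[0]-30+42)
row=uv[1]-25+26
print("finger row",[tuple((q*1000).round().astype(int)) for q in Q[row,uv[0]-30+22:uv[0]-30+40]])
hsv=cv2.cvtColor(c,cv2.COLOR_RGB2HSV);og=(hsv[...,0]>3)&(hsv[...,0]<22)&(hsv[...,1]>170)&(hsv[...,2]>90)
q=Q[og];q=q[(abs(q[:,0])<.04)&(q[:,1]>.03)&(q[:,1]<.1)]
top=q[q[:,2]>.024];fr=q[(q[:,2]<.02)&(q[:,2]>.0)]
print("top",len(top),np.percentile(top,[2,50,98],0).round(4));print("front",len(fr),np.percentile(fr,[2,50,98],0).round(4))
z=np.load("side2.npz");P=z["P"];u2=project("side",[[.4506,-.0192,.1835]])[0].astype(int)
row=u2[1]-50+45
print("finger side2",[tuple((q*1000).round().astype(int)) for q in P[row,u2[0]-12:u2[0]+14]])
row=u2[1]-50+62
print("vial side2",[tuple((q*1000).round().astype(int)) for q in P[row,u2[0]-12:u2[0]+14]])
```

```text
finger row [(np.int64(-129), np.int64(415), np.int64(-130)), (np.int64(-127), np.int64(419), np.int64(-132)), (np.int64(-122), np.int64(415), np.int64(-129)), (np.int64(-10), np.int64(50), np.int64(87)), (np.int64(-7), np.int64(47), np.int64(89)), (np.int64(0), np.int64(32), np.int64(98)), (np.int64(2), np.int64(35), np.int64(96)), (np.int64(5), np.int64(31), np.int64(98)), (np.int64(7), np.int64(33), np.int64(98)), (np.int64(8), np.int64(37), np.int64(95)), (np.int64(11), np.int64(36), np.int64(96)), (np.int64(14), np.int64(33), np.int64(98)), (np.int64(16), np.int64(36), np.int64(96)), (np.int64(13), np.int64(59), np.int64(83)), (np.int64(-88), np.int64(455), np.int64(-150)), (np.int64(-83), np.int64(449), np.int64(-147)), (np.int64(-78), np.int64(445), np.int64(-144)), (np.int64(-74), np.int64(446), np.int64(-144))]
top 142 [[-0.0215  0.0406  0.0243]
 [ 0.0012  0.0581  0.0279]
 [ 0.0227  0.0828  0.1763]]
front 140 [[-0.02    0.0405  0.0018]
 [-0.0008  0.0435  0.0133]
 [ 0.0224  0.0815  0.0198]]
finger side2 [(np.int64(330), np.int64(435), np.int64(-1)), (np.int64(333), np.int64(43
[... 1661 characters left out ...]
 (np.int64(450), np.int64(-32), np.int64(167)), (np.int64(451), np.int64(-32), np.int64(167)), (np.int64(453), np.int64(-32), np.int64(167)), (np.int64(455), np.int64(-33), np.int64(167)), (np.int64(456), np.int64(-33), np.int64(167)), (np.int64(458), np.int64(-30), np.int64(166)), (np.int64(459), np.int64(-30), np.int64(166)), (np.int64(461), np.int64(-29), np.int64(166)), (np.int64(462), np.int64(-25), np.int64(164)), (np.int64(463), np.int64(-21), np.int64(162)), (np.int64(408), np.int64(320), np.int64(-1)), (np.int64(411), np.int64(319), np.int64(-1)), (np.int64(413), np.int64(323), np.int64(-3)), (np.int64(416), np.int64(320), np.int64(-1)), (np.int64(419), np.int64(318), np.int64(-1))]
```

Both cameras put the carrier at chute y ≈ 65 mm and x ≈ 0, and the held vial lies on the TCP axis. Lowering.

```bash
python3 -m creep '[[0,0,0,-0.006,0.018,0.013,0.1],[0,0,0,-0.006,0.018,0.08,0.1],[0,0,0,-0.006,0.018,0.13,0.1],[0,0,0,-0.006,0.018,0.16,0.1],[0,0,0,-0.006,0.018,0.16,0.1]]' 15
python3 d.py 0 .065 .042
```

```text
time_s: 7.0
tcp_pos: [0.5239, 0.3245, 0.1253]
tool_rot: [0.022, -0.0, 0.994, 0.103]
wrist_force: [-0.6, -0.6, -0.6]
grip_width: 0.0264
grip_force: 15.0
chute pos [0.0002 0.0669 0.0596] F chute [-0.5 -0.8 -0.4]
(array([-0.0001,  0.0004,  0.0003]), array([ 0.0041, -0.0119,  0.1176]))
```

```bash
python3 -m creep '[[0,0,0,0.002,-0.012,0.02,0.1],[0,0,0,0.002,-0.012,0.045,0.1],[0,0,0,0.002,-0.012,0.06,0.1],[0,0,0,0.002,-0.012,0.06,0.1]]' 15
python3 d.py 0 .065 .042
```

```text
time_s: 7.5
tcp_pos: [0.5241, 0.3245, 0.1164]
tool_rot: [0.022, -0.0, 0.994, 0.103]
wrist_force: [0.8, -0.1, -0.7]
grip_width: 0.0263
grip_force: 15.0
chute pos [0.0004 0.0651 0.0509] F chute [ 0.8 -0.1 -0.7]
(array([-0.    ,  0.0005,  0.0003]), array([ 0.0029, -0.0004,  0.0594]))
```

```bash
python3 -m creep '[[0,0,0,0,0,0.025,0.1],[0,0,0,0,0,0.045,0.1],[0,0,0,0,0,0.059,0.1],[0,0,0,0,0,0.059,0.1]]' 15
python3 d.py 0 .065 .040
```

```text
time_s: 8.0
tcp_pos: [0.5245, 0.3263, 0.1076]
tool_rot: [0.022, -0.0, 0.994, 0.103]
wrist_force: [-0.1, 0.6, 0.0]
grip_width: 0.0266
grip_force: 15.0
chute pos [0.0004 0.0651 0.042 ] F chute [-0.2  0.6 -0.1]
(array([-0.    ,  0.0004,  0.0003]), array([ 0.0027, -0.0002,  0.0133]))
```

```bash
python3 -m creep '[[0,0,0,0,0,0.007,0.1],[0,0,0,0,0,0.007,0.1]]' 15; python3 d.py
python3 -m creep '[[0,0,0,0,0,0.007,0.1],[0,0,0,0,0,0.007,0.1]]' 15; python3 d.py
```

```text
time_s: 8.25
tcp_pos: [0.5246, 0.3266, 0.1069]
tool_rot: [0.022, -0.0, 0.994, 0.103]
wrist_force: [-0.1, -0.4, -0.7]
grip_width: 0.0261
grip_force: 15.0
chute pos [0.0005 0.0652 0.0412] F chute [-0.  -0.5 -0.6]
time_s: 8.5
tcp_pos: [0.5246, 0.3268, 0.1058]
tool_rot: [0.022, -0.0, 0.994, 0.103]
wrist_force: [-0.2, -0.2, 0.0]
grip_width: 0.0261
grip_force: 15.0
chute pos [0.0005 0.0652 0.0401] F chute [-0.1 -0.3  0.1]
```

```bash
python3 -m creep '[[0,0,0,0,0,0.007,0.1],[0,0,0,0,0,0.007,0.1]]' 15; python3 d.py
python3 -m creep '[[0,0,0,0,0,0.002,0.32],[0,0,0,0,0,0,0.45],[0,0,0,0,0,0,0.45]]'; python3 d.py
```

```text
time_s: 8.75
tcp_pos: [0.5248, 0.327, 0.105]
tool_rot: [0.022, -0.0, 0.994, 0.103]
wrist_force: [-1.0, -1.0, 1.8]
grip_width: 0.0264
grip_force: 15.0
chute pos [0.0006 0.0653 0.0393] F chute [-0.8 -0.8  2. ]
time_s: 9.12
tcp_pos: [0.5247, 0.327, 0.1048]
tool_rot: [0.022, -0.0, 0.994, 0.103]
wrist_force: [0.5, -0.3, 0.1]
grip_width: 0.0408
grip_force: 0.0
chute pos [0.0005 0.0652 0.0391] F chute [ 0.5 -0.2  0.1]
```

```bash
python3 -m creep '[[0,0,0,0,0,-0.08,0.45],[0,0,0,0,0,-0.3,0.45],[0,0,0,0,0,-0.5,0.45],[0,0,0,0,0,-0.5,0.45]]' 5; python3 d.py .003 .122 .112
python3 - <<'E'
from h import *
c,d=camera("side");np.savez("side4.npz",c=c,d=d,P=cloud("side",d))
c2,d2=camera("top");np.savez("top4.npz",c=c2,d=d2,P=cloud("top",d2))
a=cv2.resize(c[135:205,225:295],(490,490),interpolation=2)
b=cv2.resize(c2[140:210,160:204],(308,490),interpolation=2)
cv2.imwrite("pics/s4.png",np.hstack([a,b])[...,::-1])
E
```

```text
time_s: 9.62
tcp_pos: [0.5223, 0.3117, 0.1817]
tool_rot: [0.024, -0.0, 0.994, 0.104]
wrist_force: [0.4, 0.0, 0.6]
grip_width: 0.042
grip_force: 0.0
chute pos [0.0012 0.0661 0.1175] F chute [0.4 0.2 0.6]
(array([0.0006, 0.0019, 0.0004]), array([-0.0864,  0.3627,  0.0381]))
```

View pics/s4.png

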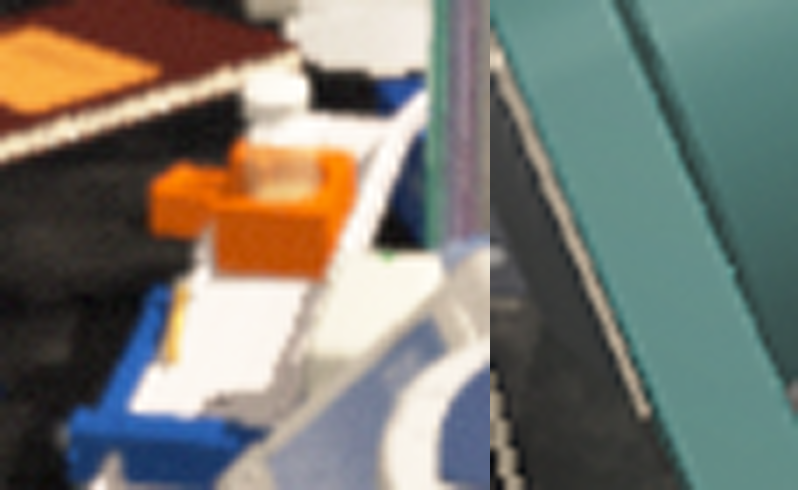

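The vial stands in the carrier (left panel, cap at 280,95 and glass in the bore at 285,175). The arm hides the top view. Going behind the carrier with the fingers shut.

```bash
python3 -m creep '[[0,0.002,0,-0.05,0.2,0,0],[0,0.002,0,-0.086,0.363,0.03,0],[0,0.002,0,-0.086,0.363,0.04,0],[0,0.002,0,-0.086,0.363,0.04,0]]' 5; python3 d.py .003 .122 .0255
```

```text
time_s: 10.22
tcp_pos: [0.5339, 0.366, 0.183]
tool_rot: [0.018, -0.001, 0.995, 0.102]
wrist_force: [-0.5, 0.3, 0.0]
grip_width: 0.0066
grip_force: 0.0
chute pos [0.0018 0.1207 0.1072] F chute [-0.6  0.2 -0. ]
(array([-0.0003, -0.0018,  0.0004]), array([-0.0129,  0.0072,  0.5443]))
```

```bash
python3 -m creep '[[0,-0.001,0,-0.01,0.007,0.2,0],[0,-0.001,0,-0.01,0.007,0.4,0],[0,-0.001,0,-0.01,0.007,0.5,0],[0,-0.001,0,-0.01,0.007,0.54,0],[0,-0.001,0,-0.01,0.007,0.54,0]]' 5; python3 d.py .003 .115 .0255
```

```text
time_s: 10.85
tcp_pos: [0.539, 0.3836, 0.1056]
tool_rot: [0.021, -0.001, 0.994, 0.103]
wrist_force: [-0.2, -0.0, 0.9]
grip_width: 0.0005
grip_force: 0.0
chute pos [0.0032 0.1224 0.0276] F chute [-0.2  0.1  0.9]
(array([ 0.0001, -0.0003,  0.0003]), array([ 0.0111, -0.0482,  0.0143]))
```

```bash
python3 -m creep '[[0,0,0,0.013,-0.065,0.012,0],[0,0,0,0.026,-0.13,0.012,0],[0,0,0,0.039,-0.195,0.012,0],[0,0,0,0.052,-0.26,0.012,0]]' 5; python3 d.py .003 .05 .0255
python3 -m creep '[[0,0,0,0.01,-0.05,0,0],[0,0,0,0.02,-0.1,0,0],[0,0,0,0.03,-0.15,0,0],[0,0,0,0.04,-0.2,0,0]]'; python3 d.py .003 .03 .0255
```

```text
time_s: 11.35
tcp_pos: [0.5313, 0.3452, 0.0952]
tool_rot: [0.021, -0.0, 0.994, 0.103]
wrist_force: [0.0, 1.6, 1.2]
grip_width: 0.0007
grip_force: 0.6
chute pos [0.0033 0.0819 0.0257] F chute [-0.3  1.7  0.8]
(array([ 0.0001, -0.0003,  0.0002]), array([ 0.0445, -0.2079,  0.0011]))
time_s: 11.85
tcp_pos: [0.5254, 0.3162, 0.0886]
tool_rot: [0.02, -0.001, 0.994, 0.103]
wrist_force: [0.9, 1.1, 2.0]
grip_width: 0.0007
grip_force: 0.7
chute pos [0.0033 0.0516 0.0254] F chute [0.6 1.6 1.7]
(array([ 0.    , -0.0004,  0.0003]), array([ 0.031 , -0.1406, -0.0008]))
```

```bash
python3 -m creep '[[0,0,0,0.01,-0.047,0,0],[0,0,0,0.018,-0.086,0,0],[0,0,0,0.026,-0.125,0,0],[0,0,0,0.034,-0.16,0,0]]'; python3 d.py .003 .01 .0255
python3 -m creep '[[0,0,0,0.003,-0.016,0,0],[0,0,0,0.006,-0.032,0,0],[0,0,0,0.009,-0.048,0,0]]'; python3 d.py .003 .0 .0255
```

```text
time_s: 12.35
tcp_pos: [0.5204, 0.2928, 0.0835]
tool_rot: [0.02, -0.001, 0.994, 0.103]
wrist_force: [0.4, 1.8, 1.9]
grip_width: 0.0007
grip_force: 1.4
chute pos [0.0032 0.0272 0.0254] F chute [0.1 2.2 1.5]
(array([ 0.    , -0.0004,  0.0003]), array([ 0.024 , -0.1118, -0.0006]))
time_s: 12.72
tcp_pos: [0.5192, 0.286, 0.082]
tool_rot: [0.02, -0.001, 0.995, 0.103]
wrist_force: [1.9, 2.4, 2.8]
grip_width: 0.0004
grip_force: 1.3
chute pos [0.0033 0.0201 0.0254] F chute [1.4 3.3 2.1]
(array([ 0.    , -0.0004,  0.0003]), array([ 0.0288, -0.1306, -0.0008]))
```

```bash
for i in 1 2 3; do :; done
python3 -m creep '[[0,0,0,0.0013,-0.0065,0,0],[0,0,0,0.0027,-0.013,0,0],[0,0,0,0.0027,-0.013,0,0]]'>/dev/null; python3 d.py
python3 -m creep '[[0,0,0,0.0013,-0.0065,0,0],[0,0,0,0.0027,-0.013,0,0],[0,0,0,0.0027,-0.013,0,0]]'>/dev/null; python3 d.py
python3 -m creep '[[0,0,0,0.0013,-0.0065,0,0],[0,0,0,0.0027,-0.013,0,0],[0,0,0,0.0027,-0.013,0,0]]'>/dev/null; python3 d.py
```

```text
chute pos [0.0032 0.0181 0.0253] F chute [1.3 1.  1.7]
chute pos [0.0032 0.016  0.0253] F chute [0.8 1.8 1. ]
chute pos [0.0032 0.014  0.0253] F chute [1.4 1.6 1.1]
```

```bash
python3 -m creep '[[0,0,0,0.0013,-0.0065,0,0],[0,0,0,0.0027,-0.013,0,0],[0,0,0,0.004,-0.0195,0,0],[0,0,0,0.004,-0.0195,0,0]]'>/dev/null; python3 d.py
python3 -m creep '[[0,0,0,0.0013,-0.0065,0,0],[0,0,0,0.0027,-0.013,0,0],[0,0,0,0.004,-0.0195,0,0],[0,0,0,0.004,-0.0195,0,0]]'>/dev/null; python3 d.py
python3 -m creep '[[0,0,0,0.0013,-0.0065,0,0],[0,0,0,0.0027,-0.013,0,0],[0,0,0,0.0027,-0.013,0,0]]'>/dev/null; python3 d.py
```

```text
chute pos [0.0032 0.0111 0.0253] F chute [ 0.5  1.1 -0.2]
chute pos [0.0032 0.0081 0.0254] F chute [-0.1  1.5  0.4]
chute pos [0.0032 0.0061 0.0254] F chute [0.8 2.3 0.6]
```

```bash
python3 -m creep '[[0,0,0,0.0013,-0.0065,0,0],[0,0,0,0.0027,-0.013,0,0],[0,0,0,0.0027,-0.013,0,0]]'>/dev/null; python3 d.py
python3 -m creep '[[0,0,0,0.0013,-0.0065,0,0],[0,0,0,0.0027,-0.013,0,0],[0,0,0,0.0027,-0.013,0,0]]'>/dev/null; python3 d.py
python3 -m creep '[[0,0,0,0.0013,-0.0065,0,0],[0,0,0,0.0027,-0.013,0,0],[0,0,0,0.0027,-0.013,0,0]]'>/dev/null; python3 d.py
```

```text
chute pos [0.0032 0.0041 0.0254] F chute [ 0.2  2.1 -0.4]
chute pos [0.0032 0.0021 0.0254] F chute [0.2 1.3 0.8]
chute pos [0.0032 0.0001 0.0254] F chute [-0.2  2.1  0.7]
```

```bash
python3 -m creep '[[0,0,0,0.0013,-0.0065,0,0],[0,0,0,0.0027,-0.013,0,0],[0,0,0,0.0027,-0.013,0,0]]'>/dev/null; python3 d.py
python3 -m creep '[[0,0,0,0.0013,-0.0065,0,0],[0,0,0,0.0027,-0.013,0,0],[0,0,0,0.0027,-0.013,0,0]]'>/dev/null; python3 d.py
```

```text
chute pos [ 0.0032 -0.0019  0.0254] F chute [-0.3  2.   0. ]
chute pos [ 0.0032 -0.0039  0.0254] F chute [-0.   2.3  1.3]
```

```bash
python3 -m creep '[[0,0,0,0.0013,-0.0065,0,0],[0,0,0,0.0027,-0.013,0,0],[0,0,0,0.0027,-0.013,0,0]]'>/dev/null; python3 d.py
```

```text
chute pos [ 0.0032 -0.0057  0.0255] F chute [-0.8  3.6  1.1]
```

```bash
python3 -m creep '[[0,0,0,0.0013,-0.0065,0,0],[0,0,0,0.0013,-0.0065,0,0]]'>/dev/null; python3 d.py
python3 -m creep '[[0,0,0,0.0013,-0.0065,0,0],[0,0,0,0.0013,-0.0065,0,0]]'>/dev/null; python3 d.py
python3 -m creep '[[0,0,0,0.0013,-0.0065,0,0],[0,0,0,0.0013,-0.0065,0,0]]'>/dev/null; python3 d.py
```

```text
chute pos [ 0.0032 -0.0067  0.0254] F chute [-0.6  5.3  1.9]
chute pos [ 0.0032 -0.0077  0.0254] F chute [-0.4  5.6  1.8]
chute pos [ 0.0032 -0.0088  0.0253] F chute [-0.4  5.4  1.3]
```

```bash
python3 -m creep '[[0,0,0,0.0013,-0.0065,0,0],[0,0,0,0.0013,-0.0065,0,0]]'>/dev/null; python3 d.py
python3 -m creep '[[0,0,0,0.0013,-0.0065,0,0],[0,0,0,0.0013,-0.0065,0,0]]'>/dev/null; python3 d.py
```

```text
chute pos [ 0.0032 -0.0098  0.0253] F chute [-1.   5.5  1.6]
chute pos [ 0.0032 -0.0106  0.0255] F chute [-1.1  5.8  1.8]
```

```bash
python3 -m creep '[[0,0,0,0.0013,-0.0065,0,0],[0,0,0,0.0013,-0.0065,0,0]]'>/dev/null; python3 d.py
```

```text
chute pos [ 0.0032 -0.0112  0.0256] F chute [-2.8  8.9  2.4]
```

```bash
python3 -m creep '[[0,0,0,0.0007,-0.004,0,0],[0,0,0,0.0007,-0.004,0,0]]'>/dev/null; python3 d.py
```

```text
chute pos [ 0.0033 -0.0116  0.0257] F chute [-3.1 10.6  3. ]
```

```bash
python3 -m creep '[[0,0,0,0.0006,-0.003,0,0],[0,0,0,0.0006,-0.003,0,0]]'>/dev/null; python3 d.py
```

```text
chute pos [ 0.0033 -0.0118  0.0258] F chute [-2.6 11.2  2.8]
```

```bash
python3 -m creep '[[0,0,0,0.0009,-0.0045,0,0],[0,0,0,0.0009,-0.0045,0,0],[0,0,0,0.0009,-0.0045,0,0]]'>/dev/null; python3 d.py
```

```text
chute pos [ 0.0033 -0.0123  0.0259] F chute [-2.5 13.   3.8]
```

```bash
python3 -m creep '[[0,0,0,-0.0013,0.0065,0,0],[0,0,0,-0.0027,0.013,0,0],[0,0,0,-0.0027,0.013,0,0]]'>/dev/null; python3 d.py
python3 -m creep '[[0,0,0,-0.0013,0.0065,0,0],[0,0,0,-0.0027,0.013,0,0],[0,0,0,-0.0027,0.013,0,0]]'>/dev/null; python3 d.py
python3 -m creep '[[0,0,0,-0.02,0.1,0,0],[0,0,0,-0.03,0.15,0,0],[0,0,0,-0.03,0.15,0,0]]'>/dev/null; python3 d.py
```

```text
chute pos [ 0.0032 -0.0112  0.0254] F chute [-2.1  6.5  1.2]
chute pos [ 0.0033 -0.0097  0.0252] F chute [-1.5  1.6  0.5]
chute pos [0.0031 0.0141 0.0252] F chute [0.5 0.1 0.8]
```

```bash
python3 -m creep '[[0,0,0,0,0.1,0,0],[0,0,0,0.0,0.1,-0.3,0],[0,0,0,0.2,0.1,-0.7,0],[0,0,0,0.5,0.1,-1,0],[0,0,0,0.9,0.1,-1,0]]'>/dev/null
python3 -m creep '[[0,0,0,0.3,0,-0.3,0],[0,0,0,0.7,0,-0.3,0],[0,0,0,1,0,-0.3,0],[0,0,0,1,0,-0.3,0]]'
python3 - <<'E'
from h import *
o,M=chute_T(*CH)
c,d=camera("side");c2,d2=camera("top")
for n,cc,dd in(("side",c,d),("top",c2,d2)):
    Q=(cloud(n,dd)-o)@M
    hsv=cv2.cvtColor(cc,cv2.COLOR_RGB2HSV);og=(hsv[...,0]>3)&(hsv[...,0]<17)&(hsv[...,1]>190)&(hsv[...,2]>120)
    q=Q[og];q=q[(abs(q[:,0])<.03)&(abs(q[:,1])<.12)&(q[:,2]>.02)&(q[:,2]<.035)];print(n,len(q),np.percentile(q,[2,50,98],0).round(4))
a=cv2.resize(c[145:205,225:285],(490,490),interpolation=2)
b=cv2.resize(c2[150:210,225:262],(302,490),interpolation=2)
cv2.imwrite("pics/s5.png",np.hstack([a,b])[...,::-1])
E
```

```text
time_s: 22.1
tcp_pos: [0.2245, 0.2558, 0.2639]
tool_rot: [0.021, -0.002, 0.994, 0.104]
wrist_force: [-0.7, 0.4, 0.2]
grip_width: 0.0003
grip_force: 0.0
side 140 [[-0.0201 -0.0707  0.0214]
 [ 0.0093 -0.063   0.0279]
 [ 0.0222 -0.0301  0.0297]]
top 101 [[-0.0209 -0.0685  0.0212]
 [-0.0025 -0.047   0.0285]
 [ 0.0193 -0.0252  0.0311]]
```

View pics/s5.png

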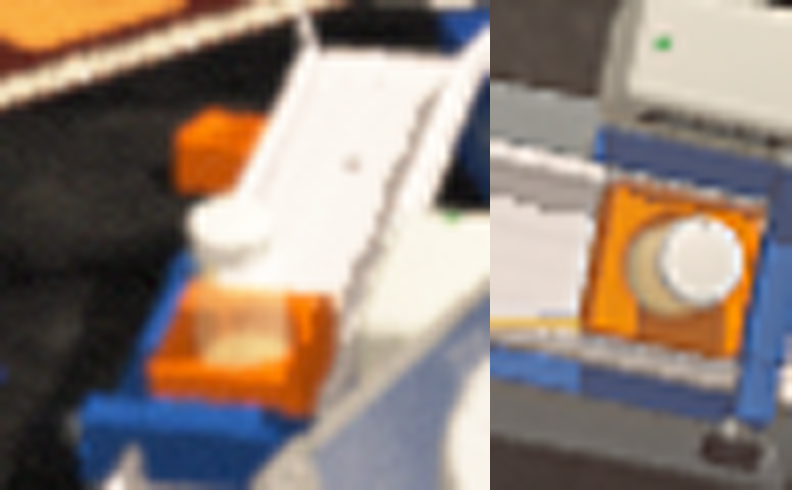

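The side panel shows the vial upright in the carrier against the blue head. In the top panel (right) the pawl (490–580,322) ends just at the carrier's +y face (583,325). I'll zoom in and compare with the picture from before.

Run:
```python
from h import *
c0=np.load("top0.npz")["c"];c2,_=camera("top");np.savez("top5.npz",c=c2)
f=lambda c:cv2.resize(c[172:202,212:262],(800,480)[:2] and (500,300),interpolation=2)
cv2.imwrite("pics/s6.png",np.vstack([f(c0),f(c2)])[...,::-1])
```

```text
(no output)
```

View pics/s6.png

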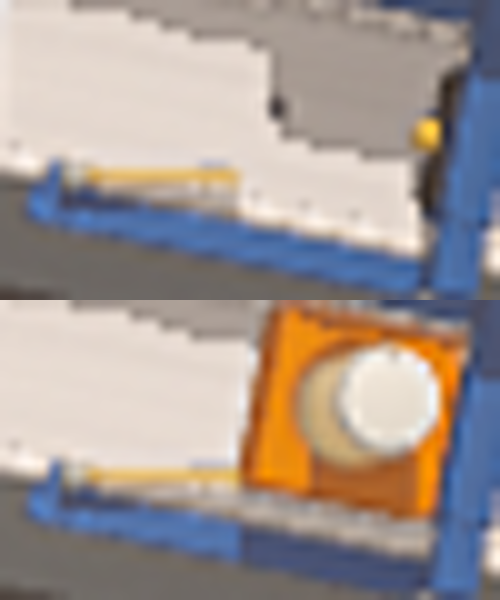

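The pawl lies at the same angle and length in both pictures (tip at 238). The carrier's face is just beyond it at 243, and the plunger is covered, so it is latched. Handing in.

```bash
python3 -c "
from cell import *
print(finish_job())"
```

```text
the job is handed in; nothing more can be done
None
```

The white-capped vial stands in the orange carrier and the carrier is home against the stop with the pawl snapped in behind it, judged from the final pictures; the peak push I read was about 13 N, the arm was clear, and I handed the job in at about 22 s with no score returned.

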